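# Clamp a denture flask in the bench press

## Task

Slide the brass flask, which has a long handle, fully home against the back stop of the press, then clamp it: turn the T-handle on top clockwise (seen from above) until the pad presses firmly on the flask's lid with its spring clearly squeezed, by half of its travel or more. That takes two or three half turns, so let go and take the bar by its other end each time; do not force the screw on once the spring is solid, and leave the other things on the worktop where they are.

Things in the scene. Friction and masses are not known exactly. Their poses are not given: they have to be found in the camera images.
- press: grey bench press, bolted down: bed plate 175 x 150 x 14 mm, two steel columns 20 mm thick at y = +57 and -57 mm that carry a bridge. Origin on the worktop under the screw's axis; -x is its open front, z is up. Two low rails on the bed guide the flask along x with 3 mm of play a side; the back stop stands behind
- seat (a point): point on top of the bed where the flask's origin lies when the flask is against the back stop (14 mm above the worktop)
- flask: brass two-part denture flask, block 64 (x) x 60 (y) x 46 mm high, 0.8 kg or so, standing on the bed between the rails, pulled out to the front. Origin at the centre of the block's underside. A flat steel bar runs from its front (-x) to an upright black post
- flask_post (a point): centre of the top of the flask's upright black post: 17 mm thick, 48 mm tall, its top 61 mm above the flask's underside, 120 mm in front (-x) of the flask's origin; the flask is slid by it
- flask_lid (a point): centre of the flask's top face
- handle: T-handle: a level steel bar 12 mm thick through a 28 mm hub (14 mm above the bar's axis), a 20 mm ball at each end. Body x points to the red ball. Clockwise from above lowers bar, screw and pad, 24 mm a turn; steady drag 0.3 Nm (7 N at 42 mm from the axis), some 0.5 Nm with the spring nearly solid; stays where left. Needs 0.7 to 1.2 turns
- red_end (a point): centre of the red ball on the T-handle's bar, 60 mm from the screw's axis
- black_end (a point): centre of the black ball on the T-handle's bar, 60 mm from the screw's axis
- pad: round steel pressure pad, 52 mm across and 9 mm thick, hung under the screw on a coil spring (10 N per mm, 6 mm of travel)
- pad_face (a point): centre of the pad's underside, which comes down on the flask's lid; with the spring free it hangs 132 mm below the axis of the T-handle's bar
- spring_top (a point): centre of the underside of the collar that the spring pushes against: 18 mm above the pad's underside with the spring free, 12 mm when it is solid
- green_cast: green dental cast, 51 x 66 x 31 mm, loose bystander; origin under its centre
- blue_jar: small white jar with a blue lid, 37 mm across, 50 mm tall, loose bystander; origin under its centre
- red_pliers: red-handled pliers, 133 mm long, lying flat, loose bystander; origin under the centre
- bridge_top (a point): centre of the bridge's top face, on the screw's axis, 148 mm above the worktop. The bridge measures 46 (x) x 150 (y) x 24 mm; on it a brass nut, 34 mm across, up to 153 mm, and column nuts, 26 mm across, up to 156 mm. In use the T-handle's bar stays at least 35 mm above the bridge
Mind the look-alikes: they are no part of the job. What is shaped like the flask but orange is not meant.

How it is judged:
By the outcome, as a careful person would: the job done as asked, in the order asked, and still so for the second after the job is handed in, with the robot touching nothing.
It also fails if it takes over 72 s, if anything falls off the work surface, if the arm or the gripper's body presses on something with over 40 N, if the wrist force passes 120 N, or if a joint passes its speed limit or range.

## Robot

A 7-joint arm with a two-finger parallel gripper is mounted at the origin on a cart in front of the work surface, level with it; the furniture and walls round the work are solid. World frame = base frame: x ahead of the robot, y to its left, z up, the work surface at z = 0. Lengths are in m, angles in rad, forces in N, time in s.
With the tool pointing down it reaches from about 0.425 to 0.8 m from the base axis. Payload 8.3 kg.
Tool frame: the origin (TCP) lies midway between the tips of the shut fingers; the grasp point (between the pads) lies 19 mm behind it (manip.grip_depth is the distance from the TCP to the grasp point, in m); z points along the fingers, y is the line along which they close (so a half turn about z gives the same grasp; the last joint's range is limited). The gripper opens to 85 mm and grips with 20 to 120 N. Pads are 22 mm wide; open, the fingers measure 114 mm over their backs; the gripper's body (76 mm by 85 mm) begins 54 mm behind the grasp point. The pads swing forward as they close: fully open they stand 13 mm farther back than shut.
Start: joints at [1.08, 0.383, 0.016, 1.37, -0.006, 1.388, -0.046], TCP at [0.259, -0.569, 0.231] pointing down, gripper open.
Joint ranges: [-2.95, 2.95], [-0.25, 2.06], [-1.52, 1.56], [0.18, 2.33], [-1.44, 4.58], [0.02, 2.06], [-3.01, 3.01]. Speed limits (rad/s): [2.39, 2.39, 3.01, 3.01, 3.14, 3.14, 3.14].

## Interface

Orientations are given as [roll, pitch, yaw] about the fixed x, y, z axes, in that order (R = Rz(yaw) Ry(pitch) Rx(roll)).
In Python, from plant import manip gives the robot as it stands.
- The arm moves only by the shell command python3 -m creep 'ROWS' [OPENING] [FORCE]. ROWS is a JSON object of lists of equal length, an entry for each row: "delta_pos": the shift along the world's x, y, z in cm, a list of three; "roll": the turn about the world's z in rad. A call has 1 to 8 rows; each row shifts and turns the commanded pose from where the row before left it; what a row does not reach is not made up. A row lasts 1/12 s, in which the tool goes at most 41.7 mm and 7.16 degrees, less where a joint would pass 70% of its speed; a pose out of reach is approached as far as the arm can. A call with a gripper value outside its range is refused whole. OPENING is the closure, from -1 (fully open) to 1 (shut), so that 0 is half open, set as the call begins (- or left out, the last holds). The fingers move at their own pace and stop on an object; FORCE is the grip in N (left out, the last holds). Time passes only in rows, so rows that do not move let the fingers close. It gives the time, the measured TCP pose, the force, the opening and the grip force at its end, in the units of the state.
- manip.state(): the state, without advancing time (a new reading comes with each control period).
- manip.capture(name): name is "side" or "top" or "wrist"; returns a dict with "img" (384x512x3 uint8, red, green, blue), "z_map" (384x512 float32, m along the optical axis (not along the pixel's ray), 0 where there is no reading), "intrinsics" (3x3 intrinsics, pixels), "extrinsics" (4x4, takes a point from camera to world coordinates); the wrist camera has in their place "T_tool_cam" (4x4, takes a point from camera to tool coordinates, whose origin is the TCP and whose axes are the flange's). Camera axes: x right, y up, looking along -z (the intrinsics and any distortion apply to the point x, -y, -z); pixel columns grow to the right and rows downward; lengths in m; the calibration is good to about 2 mm. A picture is of the moment at which its call begins: read the wrist's pose just before it.
- manip.close_job(): hands the job in; it is judged then, once.
Trained networks look in a picture, given as the dict that the camera call returned (one of the last four; its "shot" number tells which), for a name from the list of things; names that differ only in an ending like _2 or _b are one class to them, and where a whole thing is asked for, a point or a joint stands for the part that bears it (a point fixed in the world has none). Each returns a list of dicts, best first, with "p" (0 to 1); they miss things now and then, are a little off and sometimes report something else, mostly with a low value. They report only what shows in the picture. A call takes as long as a camera call. They do not tell look-alikes from the thing itself.
- manip.trace(picture, query): "mask" (384x512 bool, what is visible of it) and "extent" ([left, top, right, bottom] in pixels, round what is visible of it).
The state is a dict: "clock": time; "q": joint angles; "joint_velocities": joint speeds; "joint_efforts": joint torques, N m; "ee_pos": TCP position; "eef_rot": TCP orientation; "ft_force": force on the tool from outside, world axes, zero at the start; "moment": the same for the moment, N m; "gripper_width": finger opening in m; "grasp_force": force on a finger pad.
Only numpy, scipy, OpenCV 4.12 (cv2) and the standard library are available. Lean on these libraries where they do the work, as an engineer would, in place of code of your own. Each camera call takes 0.05 s, during which the arm holds its last target. There are 200 camera calls.

## Working session

There is one attempt and no reset: what is moved stays moved. The work goes in short steps, Python scripts to look and compute and a shell command to move; the robot and the scene stay as the last step left them, time stands still between calls to the robot, and variables do not carry over. Pictures are saved under pics/ and viewed, at most 10 in all, crops included, and the job is handed in when it is done.

```bash
ls; mkdir -p pics; cat > h.py <<'E'
import numpy as np, cv2
from plant import manip
from scipy.spatial.transform import Rotation as R
def pose(s):
    T=np.eye(4);T[:3,:3]=R.from_euler('xyz',s['eef_rot']).as_matrix();T[:3,3]=s['ee_pos'];return T
def cap(n):
    s=manip.state();c=manip.capture(n)
    c['E']=c['extrinsics'] if 'extrinsics' in c else pose(s)@c['T_tool_cam'];return c
def pts(c,mask=None):
    z=c['z_map'];m=(z>0) if mask is None else (mask&(z>0))
    v,u=np.nonzero(m);d=z[v,u];K=c['intrinsics']
    P=np.stack([(u-K[0,2])*d/K[0,0],-(v-K[1,2])*d/K[1,1],-d,np.ones_like(d)],1)
    return (P@c['E'].T)[:,:3]
def proj(c,p):
    q=np.linalg.inv(c['E'])@np.append(p,1);K=c['intrinsics']
    return K[0,0]*q[0]/-q[2]+K[0,2],K[1,1]*-q[1]/-q[2]+K[1,2]
def save(c,n): cv2.imwrite(n,c['img'][:,:,::-1])
E
cat > a.py <<'E'
from h import *
print(manip.state())
for n in('side','top'):
    c=cap(n);save(c,f'pics/{n}0.png');print(n,[k for k in c if k not in('img','z_map')],c['E'][:3,3].round(3))
    for q in('press','flask','flask_post','handle','red_end','black_end','pad','green_cast','blue_jar','red_pliers'):
        for r in manip.trace(c,q)[:3]:
            P=pts(c,r['mask'])
            print(q,round(r['p'],2),np.round(r['extent']),np.median(P,0).round(3) if len(P) else 0, np.percentile(P,95,axis=0).round(3) if len(P) else 0)
E
python3 a.py
```

```text
pics
{'clock': 0.0, 'q': array([ 1.0801013 ,  0.38427955,  0.01640009,  1.3711793 , -0.00630616,
        1.38821298, -0.04651015]), 'joint_velocities': array([-0.00189352,  0.00100977,  0.00011862,  0.00077214,  0.00021414,
       -0.00136218,  0.0006908 ]), 'joint_efforts': array([ 7.73053816e-04, -6.27586842e+01,  8.44535194e-01, -3.71816289e+01,
        1.64768082e-02,  1.42717984e-02,  1.10323757e-05]), 'ee_pos': array([ 0.25909547, -0.56819548,  0.2302419 ]), 'eef_rot': array([-3.13956357e+00,  4.33993273e-05,  4.27823155e-01]), 'ft_force': array([-0.67923599, -0.53241638,  0.2769694 ]), 'moment': array([-0.04122946,  0.03202025,  0.01878799]), 'grasp_force': 0.0, 'gripper_width': 0.08541656963417246}
side ['intrinsics', 'extrinsics', 'shot', 'E'] [ 0.544 -0.813  0.846]
press 0.69 [249. 149. 303. 229.] [0.624 0.038 0.017] [0.673 0.134 0.211]
flask 0.96 [236. 190. 280. 209.] [0.57  0.075 0.051] [0.607 0.099 0.061]
flask 0.74 [231. 227. 251. 278.] [ 0.499 -0.198  0.043] [ 0.528 -0.076  0.047]
flask_post 0.92 [231. 226. 256. 283.] [ 0.5   -0.195  0.042] [ 0.53  -0.075  0.047]
flask
[... 897 characters left out ...]
0.067]
flask_post 0.9 [281. 206. 334. 222.] [ 0.498 -0.176  0.043] [ 0.527 -0.085  0.049]
handle 0.71 [212. 153. 261. 169.] [0.631 0.069 0.212] [0.645 0.133 0.221]
red_end 0.49 [215. 153. 262. 169.] [0.633 0.08  0.213] [0.646 0.135 0.221]
black_end 0.85 [213. 154. 260. 170.] [0.631 0.072 0.212] [0.645 0.13  0.221]
pad 0.17 [215. 152. 264. 169.] [0.631 0.072 0.212] [0.646 0.135 0.221]
green_cast 0.78 [146. 191. 168. 211.] [0.525 0.346 0.016] [0.548 0.374 0.027]
blue_jar 0.65 [216. 155. 262. 171.] [0.631 0.074 0.213] [0.645 0.133 0.221]
blue_jar 0.62 [346. 197. 365. 208.] [ 0.542 -0.291  0.047] [ 0.558 -0.278  0.051]
red_pliers 0.69 [139. 227. 157. 264.] [0.383 0.377 0.009] [0.436 0.388 0.012]
```

```bash
python3 - <<'E'
import cv2,numpy as np
a=cv2.imread('pics/top0.png')[120:300,120:400];b=cv2.imread('pics/side0.png')[120:330,190:330]
a=cv2.resize(a,None,fx=2.8,fy=2.8,interpolation=2)[:,:784]
cv2.imwrite('pics/t1.png',a);cv2.imwrite('pics/s1.png',cv2.resize(b,None,fx=2.8,fy=2.8,interpolation=2))
E
```

```text
(no output)
```

View pics/t1.png

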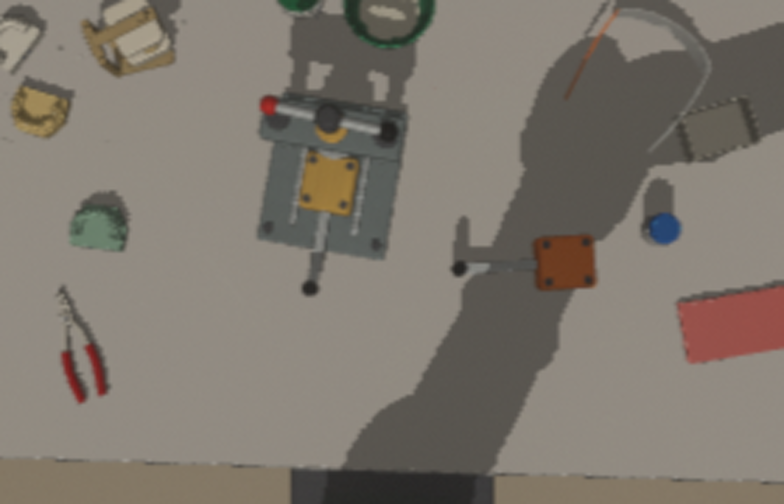

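View pics/s1.png

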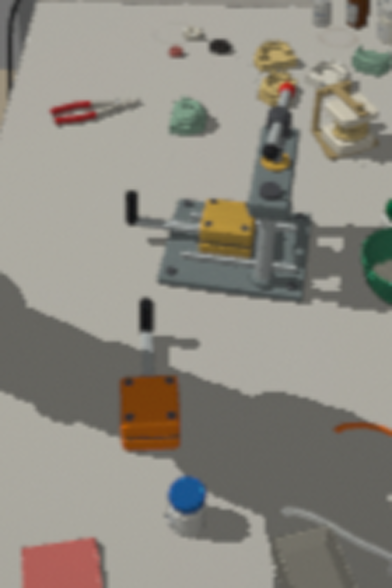

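The top picture shows two candidates. The brass flask sits in the press at about (238,185), with its post at (231,223). The orange look-alike is at (322,213), with its post at (284,215). I choose the brass one. The handle's red ball is at (216,157) and its black ball at (259,167).

```bash
cat > b.py <<'E'
from h import *
for n in('top','side'):
    c=cap(n);P=pts(c);z=c['z_map'];col=c['img'][z>0].astype(int)
    roi=(P[:,0]>.4)&(P[:,0]<.75)&(P[:,1]>-.03)&(P[:,1]<.2)
    P=P[roi];col=col[roi]
    br=(col[:,0]>col[:,2]*1.8)&(col[:,1]>.5*col[:,0])&(P[:,2]>.05)&(P[:,2]<.075)
    Q=P[br]; r=cv2.minAreaRect((Q[:,:2]*1000).astype(np.float32));print(n,'lid',r,Q[:,2].mean(),len(Q))
    k=(P[:,2]>.06)&(P[:,2]<.09)&(col.max(1)<70)&(P[:,0]<.53);print('post',P[k].mean(0),P[k].max(0),k.sum())
    b=P[(P[:,2]>.17)];print('bar',len(b),b.mean(0),np.percentile(b[:,2],[5,50,95]), cv2.minAreaRect((b[:,:2]*1000).astype(np.float32)))
    red=(P[:,2]>.17)&(col[:,0]>2*col[:,1]);print('red',P[red].mean(0),red.sum())
    g=P[(P[:,2]>.14)&(P[:,2]<.16)];print('bridge',len(g),cv2.minAreaRect((g[:,:2]*1000).astype(np.float32)),np.median(g[:,2]))
    bed=P[(P[:,2]>.009)&(P[:,2]<.019)];print('bed',cv2.minAreaRect((bed[:,:2]*1000).astype(np.float32)),np.median(bed[:,2]))
E
python3 b.py
```

```text
top lid ((581.1040649414062, 82.07035827636719), (58.02634811401367, 61.17070770263672), 81.99042510986328) 0.0580059104706952 324
post [0.4645986  0.09809307 0.07329876] [0.47154318 0.10502494 0.07737216] 20
bar 279 [0.63096881 0.07478678 0.21300524] [0.20584709 0.21245738 0.22031222] ((631.2860107421875, 74.36739349365234), (135.76368713378906, 26.600284576416016), 82.40204620361328)
red [0.64147949 0.13426847 0.21305908] 26
bridge 521 ((631.53515625, 74.16431427001953), (149.25181579589844, 46.38374710083008), 81.89378356933594) 0.1463926626393377
bed ((594.4212646484375, 79.65736389160156), (149.63671875, 174.0065155029297), 82.1840591430664) 0.01275790915486319
side lid ((584.2100830078125, 78.06404113769531), (63.67723083496094, 61.11292266845703), 84.85643768310547) 0.05696017509566721 213
post [0.46593922 0.09205464 0.06879518] [0.47043919 0.09827309 0.07515835] 17
bar 183 [0.63367505 0.06332141 0.20948306] [0.19189644 0.21087503 0.22009944] ((634.7838745117188, 70.4617919921875), (141.50059509277344, 25.545827865600586), 75.42807006835938)
red [0.6446877  0.12896498 0.21286759] 9
bridge 335 ((634.0242919921875, 69.90193176269531), (148.48477172851562, 45.71937561035156), 81.87330627441406) 0.14594941130207095
bed ((597.3741455078125, 75.83161926269531), (151.15122985839844, 174.30369567871094), 81.88798522949219) 0.012114487256238204
```

```bash
python3 -m creep '{"delta_pos":[[2.5,3,0],[2.5,3,0],[2.5,3,0],[2.5,3,0],[2.5,3,0],[2.5,3,0],[2.5,3,0],[1,3.6,0]],"roll":[-0.07,-0.07,-0.07,-0.07,-0.07,-0.07,-0.07,-0.08]}' -0.3
python3 -m creep '{"delta_pos":[[0,4,0],[0,4,0],[0,4,0],[0,4,0],[0,4,0],[0,4,0],[0,4,-1],[0,4,-1]],"roll":[0,0,0,0,0,0,0,0]}'
```

```text
clock: 1.87
ee_pos: [0.4469, -0.3207, 0.2311]
eef_rot: [-3.141, -0.001, -0.144]
ft_force: [1.5, 1.2, 0.5]
gripper_width: 0.0552
grasp_force: 0.0
clock: 2.53
ee_pos: [0.4444, -0.0008, 0.2119]
eef_rot: [3.142, -0.003, -0.142]
ft_force: [1.3, -0.2, -0.3]
gripper_width: 0.0554
grasp_force: 0.0
```

```bash
python3 -c "
from plant import manip;s=manip.state();print(s['q'].round(3),s['eef_rot'],s['ee_pos'])"
```

```text
[ 0.297  0.019 -0.369  1.852  0.008  1.269 -1.788] [ 3.14154254e+00 -2.65661465e-03 -1.42370568e-01] [ 0.4444447  -0.00079722  0.21194892]
```

```bash
python3 -m creep '{"delta_pos":[[0,3.3,-1.5],[0.5,3.2,-1.5],[0.5,3,-2],[0.7,0,-2],[0,0,-1],[0,0,0]],"roll":[0,0,0,0,0,0]}'
cat > w.py <<'E'
from h import *
import sys
c=cap('wrist');save(c,f'pics/{sys.argv[1]}.png');s=manip.state();print(s['ee_pos'],s['q'].round(2))
P=pts(c);col=c['img'][c['z_map']>0].astype(int)
k=(P[:,2]>.06)&(P[:,2]<.09)&(col.max(1)<80)&(P[:,0]<.53)&(P[:,0]>.42)
print('post',k.sum(),P[k].mean(0),cv2.minAreaRect((P[k][:,:2]*1000).astype(np.float32)))
E
python3 w.py w1
```

```text
clock: 3.03
ee_pos: [0.4598, 0.0917, 0.1291]
eef_rot: [3.14, 0.004, -0.142]
ft_force: [0.7, -0.7, 0.5]
gripper_width: 0.0555
grasp_force: 0.0
[0.46053594 0.09135126 0.13052723] [ 0.17  0.16 -0.47  1.9   0.08  1.1  -2.05]
post 768 [0.47654362 0.04611982 0.06862904] ((479.77313232421875, 17.435440063476562), (15.676077842712402, 182.363037109375), 8.826327323913574)
```

View pics/w1.png

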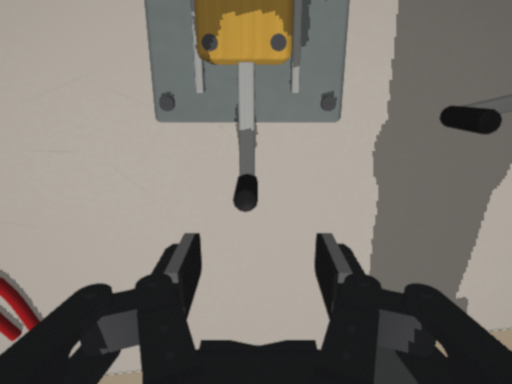

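The close view confirms the brass flask: its block is at (245,35) and its post top is at (246,192). The orange look-alike's post is off to the right at (470,118).

```bash
python3 - <<'E'
from h import *
c=cap('wrist');m=np.zeros((384,512),bool);m[165:220,225:268]=1
P=pts(c,m);k=P[:,2]>.068;r=cv2.minAreaRect((P[k][:,:2]*1000).astype(np.float32));print(k.sum(),P[k].mean(0),P[:,2].max(),r)
print(manip.state()['ee_pos'])
E
```

```text
490 [0.46732812 0.10012734 0.07361673] 0.07592142257694615 ((466.6151123046875, 100.27835845947266), (16.02179718017578, 15.665157318115234), 39.77424621582031)
[0.46123591 0.09128089 0.13156472]
```

```bash
python3 -m creep '{"delta_pos":[[0.5,0.8,0],[0,0,-2.5],[0,0,-2.5],[0,0,-2],[0,0,-1.8],[0,0,0],[0,0,0]],"roll":[0,0,0,0,0,0,0]}'
python3 -m creep '{"delta_pos":[[0,0,0],[0,0,0],[0,0,0],[0,0,0],[0,0,0],[0,0,0]],"roll":[0,0,0,0,0,0]}' 1 40
```

```text
clock: 3.72
ee_pos: [0.4666, 0.1003, 0.0438]
eef_rot: [-3.142, 0.0, -0.143]
ft_force: [-0.3, 0.0, 0.6]
gripper_width: 0.0555
grasp_force: 0.0
clock: 4.22
ee_pos: [0.467, 0.1005, 0.044]
eef_rot: [-3.141, -0.002, -0.142]
ft_force: [-0.5, 0.0, 4.6]
gripper_width: 0.0158
grasp_force: 39.1
```

```bash
python3 -m creep '{"delta_pos":[[0.5,-0.07,0],[0.7,-0.1,0],[0.8,-0.11,0],[0.8,-0.11,0],[0.7,-0.1,0],[0.4,-0.06,0],[0.2,-0.02,0],[0,0,0]],"roll":[0,0,0,0,0,0,0,0]}'
```

```text
clock: 4.88
ee_pos: [0.5055, 0.0956, 0.0433]
eef_rot: [3.141, 0.004, -0.141]
ft_force: [-10.9, 1.3, 12.9]
gripper_width: 0.0159
grasp_force: 40.1
```

```bash
python3 -m creep '{"delta_pos":[[0.2,-0.03,0],[0.2,-0.03,0],[0,0,0],[0,0,0]],"roll":[0,0,0,0]}'; python3 -m creep '{"delta_pos":[[0.2,-0.03,0],[0.1,-0.01,0],[0,0,0],[0,0,0]],"roll":[0,0,0,0]}'
```

```text
clock: 5.22
ee_pos: [0.5091, 0.0951, 0.0433]
eef_rot: [3.141, 0.004, -0.141]
ft_force: [-11.4, 1.5, 12.4]
gripper_width: 0.0161
grasp_force: 40.2
clock: 5.55
ee_pos: [0.5119, 0.0948, 0.0433]
eef_rot: [3.141, 0.004, -0.141]
ft_force: [-12.0, 1.3, 12.8]
gripper_width: 0.0158
grasp_force: 40.2
```

```bash
python3 -m creep '{"delta_pos":[[0.1,-0.02,0],[0.1,-0.01,0],[0,0,0],[0,0,0]],"roll":[0,0,0,0]}'; python3 -m creep '{"delta_pos":[[0.1,-0.02,0],[0.1,-0.01,0],[0,0,0],[0,0,0]],"roll":[0,0,0,0]}';  python3 -m creep '{"delta_pos":[[0.1,-0.02,0],[0.1,-0.01,0],[0,0,0],[0,0,0]],"roll":[0,0,0,0]}'
```

```text
clock: 5.88
ee_pos: [0.5138, 0.0945, 0.0433]
eef_rot: [3.141, 0.004, -0.14]
ft_force: [-12.6, 1.2, 13.6]
gripper_width: 0.016
grasp_force: 40.2
clock: 6.22
ee_pos: [0.5158, 0.0943, 0.0433]
eef_rot: [3.141, 0.004, -0.14]
ft_force: [-13.1, 1.4, 13.4]
gripper_width: 0.016
grasp_force: 40.2
clock: 6.55
ee_pos: [0.517, 0.0941, 0.0433]
eef_rot: [3.141, 0.006, -0.14]
ft_force: [-16.4, 1.3, 16.0]
gripper_width: 0.0159
grasp_force: 40.5
```

Contact seems to be starting after about 50 mm, so I'll push a little more.

```bash
python3 -m creep '{"delta_pos":[[0.1,-0.01,0],[0.1,-0.02,0],[0,0,0],[0,0,0]],"roll":[0,0,0,0]}';  python3 -m creep '{"delta_pos":[[0.1,-0.01,0],[0.1,-0.02,0],[0,0,0],[0,0,0]],"roll":[0,0,0,0]}'
```

```text
clock: 6.88
ee_pos: [0.517, 0.094, 0.0427]
eef_rot: [3.14, 0.01, -0.139]
ft_force: [-22.8, 2.5, 20.3]
gripper_width: 0.0157
grasp_force: 41.0
clock: 7.22
ee_pos: [0.5177, 0.0939, 0.0422]
eef_rot: [3.139, 0.012, -0.139]
ft_force: [-25.6, 2.6, 21.1]
gripper_width: 0.0157
grasp_force: 41.3
```

```bash
python3 -m creep '{"delta_pos":[[0,0,0],[0,0,0],[0,0,0],[0,0,0],[0,0,0]],"roll":[0,0,0,0,0]}' -0.3; python3 -m creep '{"delta_pos":[[-0.3,0,0],[0,0,3],[-0.5,0,4],[-1,0,4],[-1,0,4],[-1,0,4],[0,0,0]],"roll":[0,0,0,0,0,0,0]}'; python3 b.py; python3 -c "
from plant import manip
print(manip.state()['q'].round(2))"
```

```text
clock: 7.63
ee_pos: [0.5246, 0.0919, 0.0432]
eef_rot: [-3.141, -0.0, -0.143]
ft_force: [0.1, -0.0, -0.2]
gripper_width: 0.0558
grasp_force: 0.0
clock: 8.22
ee_pos: [0.4884, 0.0937, 0.2418]
eef_rot: [-3.139, -0.012, -0.141]
ft_force: [1.5, 0.5, -0.1]
gripper_width: 0.0555
grasp_force: 0.0
top lid ((607.4622192382812, 78.60012817382812), (55.49848556518555, 13.018728256225586), 81.61481475830078) 0.05722026193415784 49
[ 0.18  0.12 -0.47  1.69  0.06  1.33 -2.02]b.py:8: RuntimeWarning: Mean of empty slice.
  k=(P[:,2]>.06)&(P[:,2]<.09)&(col.max(1)<70)&(P[:,0]<.53);print('post',P[k].mean(0),P[k].max(0),k.sum())
  ret = um.true_divide(
Traceback (most recent call last):
  File "b.py", line 8, in <module>
    k=(P[:,2]>.06)&(P[:,2]<.09)&(col.max(1)<70)&(P[:,0]<.53);print('post',P[k].mean(0),P[k].max(0),k.sum())
                                                                                       ~~~~~~~~^^^
ValueError: zero-size array to reduction operation maximum which has no identity
```

```bash
python3 -m creep '{"delta_pos":[[0,-1,2],[0,-1,2],[1,-1,0],[2,-1,0],[2,-1,0],[2,-1,0],[2,0,0],[2,0,0]],"roll":[0.12,0.12,0.12,0.12,0.12,0.12,0.12,0.12]}'
python3 -m creep '{"delta_pos":[[2,0,0],[0,0,0],[0,0,0],[0,0,0],[0,0,0],[0,0,0],[0,0,0],[0,0,0]],"roll":[0.12,0.12,0.12,0.12,0.12,0.12,0.12,0.12]}'
python3 -m creep '{"delta_pos":[[0,0,0],[0,0,0],[0,0,0],[0,0,0],[0,0,0],[0,0,0],[0,0,0],[0,0,0]],"roll":[0.12,0.12,0.12,0.12,0.12,0.12,0.12,0.12]}'
python3 -m creep '{"delta_pos":[[0,0,0],[0,0,0],[0,0,0],[0,0,0],[0,0,0],[0,0,0],[0,0,0],[0,0,0]],"roll":[0.12,0.12,0.12,0.12,0.12,0.12,0.12,0.12]}'
python3 -m creep '{"delta_pos":[[0,0,0],[0,0,0],[0,0,0],[0,0,0],[0,0,0],[0,0,0],[0,0,0],[0,0,0]],"roll":[0.12,0.12,0.12,0.12,0.12,0.12,0.12,0]}'
cat > k.py <<'E'
from h import *
import sys
c=cap('wrist');save(c,f'pics/{sys.argv[1]}.png');s=manip.state();print(s['ee_pos'],s['eef_rot'],s['q'].round(2))
P=pts(c);b=P[(P[:,2]>.185)&(P[:,2]<.235)&(np.hypot(P[:,0]-.632,P[:,1]-.073)<.085)]
print(len(b),cv2.minAreaRect((b[:,:2]*1000).astype(np.float32)),np.percentile(b[:,2],[5,50,95,99]))
E
python3 k.py w2
```

```text
clock: 8.93
ee_pos: [0.597, 0.0307, 0.2716]
eef_rot: [-3.14, 0.002, 0.822]
ft_force: [0.4, 0.4, 0.3]
gripper_width: 0.0556
grasp_force: 0.0
clock: 9.6
ee_pos: [0.616, 0.032, 0.2715]
eef_rot: [-3.139, -0.001, 1.784]
ft_force: [0.7, 0.1, 0.1]
gripper_width: 0.0553
grasp_force: 0.0
clock: 10.27
ee_pos: [0.6161, 0.032, 0.2716]
eef_rot: [-3.141, -0.002, 2.744]
ft_force: [-0.5, 0.2, -0.2]
gripper_width: 0.0552
grasp_force: 0.0
clock: 10.93
ee_pos: [0.6161, 0.032, 0.2717]
eef_rot: [3.141, -0.002, -2.579]
ft_force: [0.3, -0.3, 0.0]
gripper_width: 0.0558
grasp_force: 0.0
clock: 11.6
ee_pos: [0.6161, 0.0319, 0.2717]
eef_rot: [3.14, 0.0, -1.74]
ft_force: [-0.8, 1.1, -1.1]
gripper_width: 0.0559
grasp_force: 0.0
[0.61613038 0.03205605 0.27186429] [ 3.13979195e+00  3.46816240e-04 -1.74700008e+00] [ 0.62  0.6  -1.16  1.28  0.54  1.59  2.5 ]
3873 ((633.9048461914062, 74.08756256103516), (136.1940460205078, 27.203006744384766), 82.56102752685547) [0.20826091 0.21337033 0.22137285 0.2219777 ]
```

View pics/w2.png

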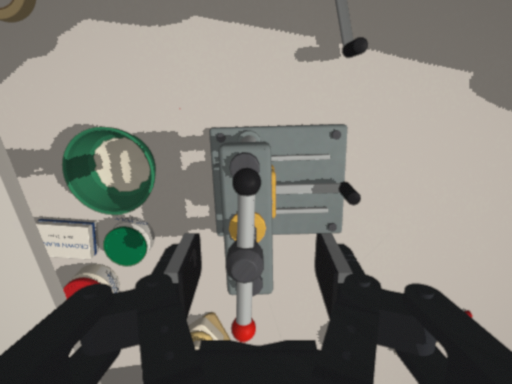

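```bash
python3 -m creep '{"delta_pos":[[1.2,0.2,0],[0,0,-2],[0,0,-2],[0,0,-2],[0,0,-2.2],[0,0,0],[0,0,0]],"roll":[0.04,0,0,0,0,0,0]}'
python3 -m creep '{"delta_pos":[[0,0,0],[0,0,0],[0,0,0],[0,0,0],[0,0,0],[0,0,0]],"roll":[0,0,0,0,0,0]}' 1 50
python3 -c "
from plant import manip
print(manip.state()['q'].round(2))"
python3 - <<'E'
import numpy as np
# chords: per call N rows step a, starting bar angle th0, radius r
c=np.array([.633,.0735]);r=.040
th=np.radians(262.5)
for call in range(4):
    rows=[]
    for i in range(8):
        t2=th-.1; d=r*100*np.array([np.cos(t2)-np.cos(th),np.sin(t2)-np.sin(th)]);rows.append([round(d[0],2),round(d[1],2),-.04]);th=t2
    print(rows,np.degrees(th).round(1),(c+r*np.array([np.cos(th),np.sin(th)])).round(4))
E
```

```text
clock: 12.23
ee_pos: [0.6277, 0.0337, 0.1902]
eef_rot: [3.139, -0.001, -1.708]
ft_force: [0.3, -0.2, 0.7]
gripper_width: 0.0552
grasp_force: 0.0
clock: 12.73
ee_pos: [0.6279, 0.0346, 0.1927]
eef_rot: [-3.141, -0.0, -1.705]
ft_force: [-5.1, -1.1, 5.3]
gripper_width: 0.0103
grasp_force: 48.7
[ 0.61  0.67 -1.13  1.38  0.6   1.46  2.5 ]
[[np.float64(-0.39), np.float64(0.07), -0.04], [np.float64(-0.38), np.float64(0.11), -0.04], [np.float64(-0.37), np.float64(0.15), -0.04], [np.float64(-0.35), np.float64(0.18), -0.04], [np.float64(-0.33), np.float64(0.22), -0.04], [np.float64(-0.31), np.float64(0.25), -0.04], [np.float64(-0.28), np.float64(0.28), -0.04], [np.float64(-0.25), np.float64(0.31), -0.04]] 216.7 [0.6009 0.0496]
[[np.float64(-0.22), np.float64(0.33), -0.04], [np.float64(-0.19), np.float64(0.35), -0.04], [np.float64(-0.15), np.float64(0.37), -0.04], [np.float64(-0.11), np.float64(0.38), -0.04], [np.float64(-0.08), np.float64(0.39), -0.04], [np.float64(-0.04), np.float64(0.4), -0.04], [np.float64(0.0), np.float64(0.4), -0.04], [np.float64(0.04), np.float64(0.4), -0.04]] 170.8 [0.5935 0.0799]
[[np.float64(0.08), np.float64(0.39), -0.04], [np.float64(0.12), np.float64(0.38), -0.04], [np.float64(0.16), np.float64(0.37), -0.04], [np.float64(0.2), np.float64(0.35), -0.04], [np.float64(0.23), np.float64(0.33), -0.04], [np.float64(0.26), np.float64(0.3), -0.04], [np.float64(0.29), np.float64(0.28), -0.04], [np.float64(0.32), np.float64(0.25), -0.04]] 125.0 [0.6101 0.1063]
[[np.float64(0.34), np.float64(0.21), -0.04], [np.float64(0.36), np.float64(0.18), -0.04], [np.float64(0.37), np.float64(0.14), -0.04], [np.float64(0.39), np.float64(0.1), -0.04], [np.float64(0.39), np.float64(0.06), -0.04], [np.float64(0.4), np.float64(0.02), -0.04], [np.float64(0.4), np.float64(-0.02), -0.04], [np.float64(0.4), np.float64(-0.06), -0.04]] 79.2 [0.6405 0.1128]
```

```bash
python3 -m creep '{"delta_pos":[[-0.39,0.07,-0.04],[-0.38,0.11,-0.04],[-0.37,0.15,-0.04],[-0.35,0.18,-0.04],[-0.33,0.22,-0.04],[-0.31,0.25,-0.04],[-0.28,0.28,-0.04],[-0.25,0.31,-0.04]],"roll":[-0.1,-0.1,-0.1,-0.1,-0.1,-0.1,-0.1,-0.1]}'
python3 -c "
from plant import manip
print(manip.state()['q'].round(2),manip.state()['moment'])"
```

```text
clock: 13.4
ee_pos: [0.601, 0.0502, 0.1897]
eef_rot: [-3.141, -0.001, -2.51]
ft_force: [-7.2, -2.7, 8.5]
gripper_width: 0.0102
grasp_force: 49.7
[ 0.56  0.54 -1.    1.46  0.46  1.38  1.74] [-0.28625751  1.60447189  0.35769394]
```

```bash
python3 -m creep '{"delta_pos":[[-0.22,0.33,-0.04],[-0.19,0.35,-0.04],[-0.15,0.37,-0.04],[-0.11,0.38,-0.04],[-0.08,0.39,-0.04],[-0.04,0.4,-0.04],[0,0.4,-0.04],[0.04,0.4,-0.04]],"roll":[-0.1,-0.1,-0.1,-0.1,-0.1,-0.1,-0.1,-0.1]}'
python3 -m creep '{"delta_pos":[[0.08,0.39,-0.04],[0.12,0.38,-0.04],[0.16,0.37,-0.04],[0.2,0.35,-0.04],[0.23,0.33,-0.04],[0.26,0.3,-0.04],[0.29,0.28,-0.04],[0.32,0.25,-0.04]],"roll":[-0.1,-0.1,-0.1,-0.1,-0.1,-0.1,-0.1,-0.1]}'
python3 -c "
from plant import manip
print(manip.state()['q'].round(2),manip.state()['moment'])"
```

```text
clock: 14.07
ee_pos: [0.593, 0.0813, 0.1866]
eef_rot: [-3.141, -0.001, 2.974]
ft_force: [-9.7, -0.5, 9.2]
gripper_width: 0.0098
grasp_force: 49.4
clock: 14.73
ee_pos: [0.6101, 0.1085, 0.1835]
eef_rot: [3.141, -0.001, 2.175]
ft_force: [-7.4, 0.8, 8.6]
gripper_width: 0.0105
grasp_force: 49.0
[ 0.26  0.48 -0.68  1.43  0.31  1.33  0.16] [0.17959896 1.48985362 0.03168973]
```

```bash
python3 -m creep '{"delta_pos":[[0.34,0.21,-0.04],[0.36,0.18,-0.04],[0.37,0.14,-0.04],[0.39,0.1,-0.04],[0.39,0.06,-0.04],[0.4,0.02,-0.04],[0.4,-0.02,-0.04],[0,0,0]],"roll":[-0.1,-0.1,-0.1,-0.1,-0.1,-0.1,-0.1,0]}'
python3 -m creep '{"delta_pos":[[0,0,0],[0,0,0],[0,0,0],[0,0,0],[0,0,0]],"roll":[0,0,0,0,0]}' -0.3
python3 -m creep '{"delta_pos":[[0,0,3],[0,0,3],[0,-3,3],[0,-3,0],[0,-2,0],[0,0,0]],"roll":[0,0,0,0,0,0]}'
python3 k.py w3
```

```text
clock: 15.4
ee_pos: [0.6376, 0.1157, 0.1808]
eef_rot: [3.14, -0.002, 1.473]
ft_force: [-0.8, 2.4, 4.8]
gripper_width: 0.0103
grasp_force: 49.0
clock: 15.82
ee_pos: [0.6374, 0.1131, 0.1788]
eef_rot: [-3.141, 0.0, 1.478]
ft_force: [-0.4, -0.9, 0.0]
gripper_width: 0.0555
grasp_force: 0.0
clock: 16.32
ee_pos: [0.6382, 0.027, 0.2688]
eef_rot: [3.14, 0.003, 1.47]
ft_force: [1.2, -2.0, -0.2]
gripper_width: 0.0554
grasp_force: 0.0
[0.6376761  0.02999133 0.26834317] [3.14125284e+00 1.60434473e-03 1.47221634e+00] [ 0.25  0.45 -0.53  1.24  0.22  1.5  -0.34]
4848 ((634.3634033203125, 76.16169738769531), (138.3462371826172, 26.71323013305664), 85.8621597290039) [0.19798491 0.20198487 0.20972536 0.21044264]
```

```bash
python3 - <<'E'
from h import *
for n in('wrist','top'):
    c=cap(n);P=pts(c);
    d=np.hypot(P[:,0]-.633,P[:,1]-.073)
    h=P[(d<.010)&(P[:,2]>.19)][:,2]
    br=P[(d<.05)&(P[:,2]>.138)&(P[:,2]<.1505)][:,2]
    print(n,np.median(h),len(h),np.median(br),len(br))
import numpy as np
r=4.0;th=np.radians(265.9)
for k in range(4):
    o=[]
    for i in range(8):
        t=th-.1;o.append([float(round(r*(np.cos(t)-np.cos(th)),2)),float(round(r*(np.sin(t)-np.sin(th)),2)),-.04]);th=t
    print(o)
E
python3 -m creep '{"delta_pos":[[-0.7,0.45,0],[0,0,-2],[0,0,-2.5],[0,0,-2.5],[0,0,-2],[0,0,0],[0,0,0]],"roll":[0.02,0,0,0,0,0,0]}'
python3 -m creep '{"delta_pos":[[0,0,0],[0,0,0],[0,0,0],[0,0,0],[0,0,0],[0,0,0]],"roll":[0,0,0,0,0,0]}' 1 50
```

```text
wrist 0.20932138459219174 718 0.14713204943590094 3348
top 0.6748279766606986 117 0.14590754949249485 47
[[-0.4, 0.05, -0.04], [-0.39, 0.09, -0.04], [-0.38, 0.13, -0.04], [-0.36, 0.16, -0.04], [-0.35, 0.2, -0.04], [-0.33, 0.23, -0.04], [-0.3, 0.26, -0.04], [-0.27, 0.29, -0.04]]
[[-0.24, 0.32, -0.04], [-0.21, 0.34, -0.04], [-0.17, 0.36, -0.04], [-0.14, 0.38, -0.04], [-0.1, 0.39, -0.04], [-0.06, 0.4, -0.04], [-0.02, 0.4, -0.04], [0.02, 0.4, -0.04]]
[[0.06, 0.4, -0.04], [0.1, 0.39, -0.04], [0.14, 0.38, -0.04], [0.17, 0.36, -0.04], [0.21, 0.34, -0.04], [0.24, 0.32, -0.04], [0.27, 0.29, -0.04], [0.3, 0.26, -0.04]]
[[0.33, 0.23, -0.04], [0.35, 0.2, -0.04], [0.37, 0.16, -0.04], [0.38, 0.13, -0.04], [0.39, 0.09, -0.04], [0.4, 0.05, -0.04], [0.4, 0.01, -0.04], [0.4, -0.03, -0.04]]
clock: 17.05
ee_pos: [0.6292, 0.04, 0.1777]
eef_rot: [-3.139, -0.0, 1.501]
ft_force: [0.1, 0.9, 1.6]
gripper_width: 0.0557
grasp_force: 0.0
clock: 17.55
ee_pos: [0.6304, 0.0388, 0.18]
eef_rot: [3.14, -0.0, 1.498]
ft_force: [-4.4, -0.2, 5.5]
gripper_width: 0.01
grasp_force: 48.7
```

```bash
python3 -m creep '{"delta_pos":[[-0.36,0.05,-0.04],[-0.35,0.08,-0.04],[-0.34,0.12,-0.04],[-0.33,0.15,-0.04],[-0.31,0.18,-0.04],[-0.29,0.21,-0.04],[-0.27,0.24,-0.04],[-0.25,0.26,-0.04]],"roll":[-0.1,-0.1,-0.1,-0.1,-0.1,-0.1,-0.1,-0.1]}'
python3 -c "
from plant import manip
print(manip.state()['q'].round(2),manip.state()['moment'])"
python3 -m creep '{"delta_pos":[[-0.22,0.29,-0.04],[-0.19,0.31,-0.04],[-0.16,0.33,-0.04],[-0.12,0.34,-0.04],[-0.09,0.35,-0.04],[-0.05,0.36,-0.04],[-0.02,0.36,-0.04],[0.02,0.36,-0.04]],"roll":[-0.1,-0.1,-0.1,-0.1,-0.1,-0.1,-0.1,-0.1]}'
python3 -c "
from plant import manip
print(manip.state()['q'].round(2),manip.state()['moment'])"
```

```text
clock: 18.22
ee_pos: [0.6057, 0.0514, 0.1769]
eef_rot: [3.14, -0.002, 0.693]
ft_force: [-3.3, 0.0, 6.1]
gripper_width: 0.0104
grasp_force: 49.2
[ 0.16  0.41 -0.4   1.49  0.16  1.28 -1.13] [-0.16424952  0.43854659  0.287393  ]
clock: 18.88
ee_pos: [0.5972, 0.0785, 0.1739]
eef_rot: [3.142, -0.002, -0.107]
ft_force: [-4.4, -1.1, 7.7]
gripper_width: 0.0096
grasp_force: 49.4
[ 0.03  0.38 -0.28  1.51  0.11  1.26 -1.94] [-0.35179714  0.89409983  0.23689981]
```

```bash
python3 -m creep '{"delta_pos":[[0.05,0.36,-0.04],[0.09,0.35,-0.04],[0.13,0.34,-0.04],[0.15,0.32,-0.04],[0.19,0.31,-0.04],[0.22,0.29,-0.04],[0,0,0],[0,0,0]],"roll":[-0.1,-0.1,-0.1,-0.1,-0.1,-0.1,0,0]}'
python3 - <<'E'
from h import *
s=manip.state();print(s['q'].round(2),s['moment'])
c=cap('wrist');save(c,'pics/w4.png');P=pts(c)
d=np.hypot(P[:,0]-.633,P[:,1]-.073)
h=P[(d<.010)&(P[:,2]>.19)][:,2];br=P[(d<.08)&(P[:,2]>.138)&(P[:,2]<.1505)][:,2]
print(np.median(h),len(h),np.median(br),len(br))
c=cap('side');cv2.imwrite('pics/s4.png',cv2.resize(c['img'][140:240,220:330,::-1],None,fx=6,fy=6,interpolation=2))
E
```

```text
clock: 19.55
ee_pos: [0.6058, 0.0987, 0.1716]
eef_rot: [-3.14, -0.001, -0.702]
ft_force: [-3.9, -0.6, 8.0]
gripper_width: 0.01
grasp_force: 49.2
[-0.07  0.4  -0.19  1.49  0.08  1.26 -2.54] [-0.02790719  0.75338161 -0.07473127]
0.20100901321763945 2116 0.14717939057097434 13486
```

View pics/s4.png

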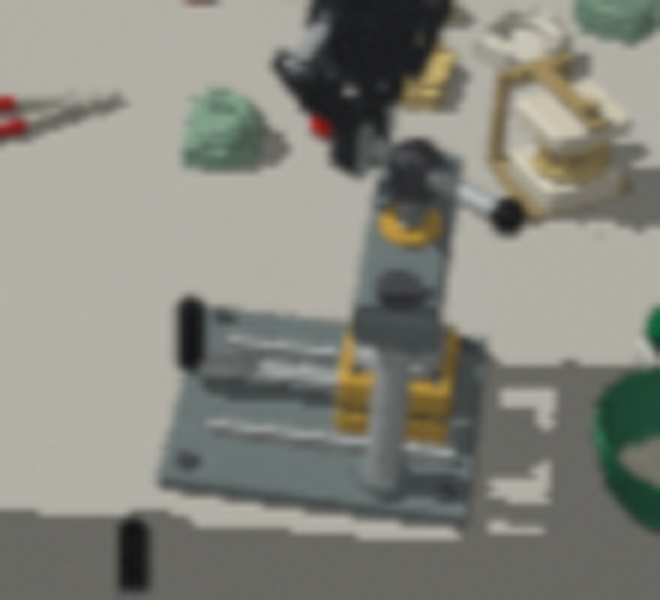

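The brass block stands under the bridge with its lid below the pad. The post is at the front left and upright, and the bystanders are undisturbed. By the hub's height above the bridge, the spring is squeezed about 4.2 mm. I'll add a touch more, release, and check again from above.

```bash
python3 -m creep '{"delta_pos":[[0.19,0.2,-0.03],[0,0,0],[0,0,0]],"roll":[-0.08,0,0]}'
python3 -m creep '{"delta_pos":[[0,0,0],[0,0,0],[0,0,0],[0,0,0],[0,0,0]],"roll":[0,0,0,0,0]}' -0.3
python3 -m creep '{"delta_pos":[[0,0,2],[0,0,3],[0,0,3],[-2,0,2],[-3,0,0],[-3,-1,0],[0,0,0],[0,0,0]],"roll":[0,0,0,0,0,0,0,0]}'
python3 - <<'E'
from h import *
c=cap('wrist');save(c,'pics/w5.png');P=pts(c)
d=np.hypot(P[:,0]-.633,P[:,1]-.073)
h=P[(d<.010)&(P[:,2]>.19)][:,2];br=P[(d<.08)&(P[:,2]>.138)&(P[:,2]<.1505)][:,2]
print(np.median(h),len(h),np.median(br),len(br))
for q in('flask','pad','spring_top','pad_face'):
    for r in manip.trace(c,q)[:2]:
        p=pts(c,r['mask']);print(q,r['p'],r['extent'],np.median(p,0).round(4) if len(p) else 0)
E
```

```text
clock: 19.9
ee_pos: [0.6075, 0.1007, 0.1713]
eef_rot: [-3.14, -0.001, -0.782]
ft_force: [-4.5, 1.1, 8.5]
gripper_width: 0.0098
grasp_force: 49.2
clock: 20.32
ee_pos: [0.6072, 0.1001, 0.1691]
eef_rot: [3.142, 0.0, -0.782]
ft_force: [0.5, -0.0, 0.1]
gripper_width: 0.0555
grasp_force: 0.0
clock: 20.98
ee_pos: [0.5262, 0.0896, 0.2697]
eef_rot: [-3.141, -0.001, -0.783]
ft_force: [1.6, 0.5, 0.2]
gripper_width: 0.0556
grasp_force: 0.0
0.20071851802604998 895 0.14718681285323754 6640
flask 0.8 [363.9, 0.0, 488.7, 90.8] [ 0.4959 -0.1528  0.0331]
flask 0.64 [185.1, 77.2, 270.8, 179.9] [0.587  0.0882 0.0517]
pad 0.68 [194.5, 80.9, 218.8, 104.4] [0.6128 0.078  0.0682]
spring_top 0.82 [135.5, 0.0, 220.5, 173.8] [0.6266 0.0784 0.1931]
spring_top 0.37 [184.1, 74.5, 272.8, 180.8] [0.5861 0.0881 0.0405]
pad_face 0.69 [196.7, 82.0, 219.1, 105.0] [0.6127 0.0779 0.0681]
pad_face 0.28 [181.9, 76.7, 268.0, 175.7] [0.5885 0.0877 0.0452]
```

View pics/w5.png

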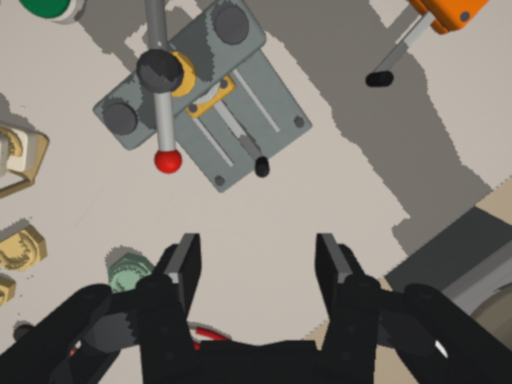

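The handle is free and the pad's top is at 68 mm, so the pad lies on the 60 mm lid. The hub height puts the spring squeeze at about 4.5 mm of its 6 mm. The flask is against the stop, with its front edge about 32 mm ahead of the axis, as expected.

```bash
python3 -c "
from plant import manip
print(manip.close_job())"
```

```text
the job is handed in; nothing more can be done
None
```

The brass flask is home against the back stop and clamped, with the spring squeezed by an estimated 4.5 of its 6 mm; the job is handed in at about 21 s of the 72 s allowed, and no verdict came back.

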